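# Line up culture dishes and free the lamp cassette to view them

### The job

Slide the two stray culture dishes across the grey board, without lifting or tipping them, up against its metal rail, one on each side of the dish already standing there, so that the three make a straight row with about 35 mm clear between neighbours. Then pinch the two side catches of the lamp cassette fully together while it sits in its dock, lift it straight out, and bring it over the middle dish. Finish while holding it there still and upright in the gripper, catches pinched, its underside about 100 mm above the board; leave the other items where they are.

Things in the scene. Friction and masses are not known exactly. Their poses are not given: they have to be found in the camera images.
- board: Flat grey board fixed to the table, 200 (x) by 310 mm (y), 6 mm thick, x from -115 to +85 mm. An aluminium rail 15 mm wide, 10 mm above the board, runs along y near the far (+x) side, its dish-side face at x = 60 mm: a dish touching it has its centre at x = 30 mm. Origin on the table, midway along y; z up. Left or right of the dock, turned up to 0.15 rad.
- dish_mid: Round closed culture dish, dark brown in a clear case, 60 mm diameter, 15 mm tall, 40 g, loose, already standing at the rail (within 2 mm of it), within 20 mm of the rail's middle. Origin: centre of its underside, on the board's top; z up. It is to be the middle of the row.
- dish_a: Stray loose dish, same as dish_mid in shape and size; starts on the board off the rail, on the +y side of dish_mid. Origin: centre of its underside.
- dish_b: Stray loose dish, same as dish_mid in shape and size; starts on the board off the rail, on the -y side of dish_mid. Origin: centre of its underside.
- dock: White dock fixed to the table, 150 (x) by 100 mm (y), 34 mm tall, turned up to 0.4 rad. Its well is 26 mm deep, floor 8 mm above the table; the cassette has about 2 mm play in it. Origin: centre of its underside; z up. A steel lip midway on each long side holds down the cassette's catch teeth unless both catches are in by 5 mm or more.
- cassette: White lamp cassette, loose, about 0.35 kg, upright in the dock and parallel to it: box 110 (x) by 38 (y) by 84 mm (z). Origin: centre of underside, 8 mm above the table when seated. Midway on each long side a black spring catch: finger plate 26 mm wide (x), 32 to 68 mm above the origin (lower edge 6 mm above the dock's rim); outer faces 63 mm apart free, 49 mm fully pinched.
- catch_l_face (a point): Middle of the outer face of the finger plate on the cassette's +y side, 50 mm above the cassette's origin; moves with the plate.
- catch_r_face (a point): Middle of the outer face of the finger plate on the cassette's -y side, 50 mm above the cassette's origin; moves with the plate.
- catch_l (a joint): How far the +y catch is pressed in: 0 free, 0.007 m fully in (stop). Spring: 2 N to start, 5.5 N fully in; springs back when released.
- catch_r (a joint): How far the -y catch is pressed in (towards +y): 0 free, 0.007 m fully in (stop). Same spring.
- jar: Bystander: capped jar 48 mm diameter, 65 mm tall, on the table beyond the board's rail. Origin: centre of underside.
- tweezers: Bystander: steel tweezers 110 mm long, 5 mm high, lying on the table beyond the board's rail, about along it. Origin: middle of underside.
- pen: Bystander: marker pen about 115 mm long, 12 mm thick, lying along y on the board's near edge, about 103 mm in -x from the board's origin. Origin: underside, near its middle.
- vial: Bystander: small capped vial 26 mm diameter, 45 mm tall, on the table on the -x side of the dock. Origin: centre of underside.
- slide_box: Bystander: closed grey box 85 x 60 x 32 mm on the table on the +x side of the dock. Origin: centre of underside.
- spare_dishes: Bystander: stack of three larger dishes, 90 mm diameter, 44 mm tall, off to the right side. Origin: centre of underside.

How it is judged:
By the outcome, as a careful person would: the job done as asked, in the order asked, and still so for the second after the job is handed in, while the arm keeps its last pose, push and grip.
It also fails if it takes over 64 s, if anything falls off the work surface, if the arm or the gripper's body presses on something with over 40 N, if the wrist force passes 120 N, or if a joint passes its speed limit or range.

### The arm

A 6-joint arm with a two-finger parallel gripper is mounted at the origin on the work surface. World frame = base frame: x ahead of the robot, y to its left, z up, the work surface at z = 0. Lengths are in m, angles in rad, forces in N, time in s.
With the tool pointing down it reaches from about 0.425 to 1.125 m from the base axis. Payload 14.9 kg.
Tool frame: the origin (TCP) lies midway between the tips of the shut fingers; the grasp point (between the pads) lies 19 mm behind it; z points along the fingers, y is the line along which they close (so a half turn about z gives the same grasp; the last joint's range is limited). The gripper opens to 91 mm and grips with 3 to 60 N. Pads are 32 mm wide; open, the fingers measure 118 mm over their backs; the gripper's body (76 mm by 178 mm) begins 60 mm behind the grasp point.
Start: joints at [-0.033, 0.379, 1.734, -0, 1.028, -0.033], TCP at [0.7, -0, 0.214] pointing down, gripper open.
Joint ranges: [-2.77, 2.77], [-0.74, 2.19], [0, 2.66], [-1.06, 4.2], [0.31, 2.87], [-3.08, 3.08]. Speed limits (rad/s): [1.89, 1.89, 2.39, 3.14, 3.14, 3.14].

### API

Orientations are given as a rotation vector (axis times angle).
In Python, from bench import r gives the robot as it stands.
- The arm moves only by the shell command python3 drive.py 'ROWS' [FORCE]. ROWS is a JSON list of rows, 1 to 5 of them, each an object with the fields jaw (the finger opening in m), d (a list: dx, dy, dz in shares of 0.75 m (1.0 is 0.75 m)), r (a list: a rotation vector rx, ry, rz in a scale on which 1.0 is 2 pi rad); a field left out counts as zero (the opening has to be given); each row is the pose to reach, as a shift and turn from the pose commanded when the command began, along the tool's axes at that moment; what a row does not reach only later rows make up. A row lasts 1/10 s, in which the tool goes at most 0.05 m and 0.15 rad, less where a joint would pass 70% of its speed; a pose out of reach is approached as far as the arm can. The fingers move at their own pace and stop on an object; FORCE is the grip in N (left out, the last holds). Time passes only in rows, so rows that do not move let the fingers close. It prints the time, the measured TCP pose, the force, the opening and the grip force at its end. Input that does not fit is refused with a message, and nothing moves.
- r.state(): the state, without advancing time (a new reading comes with each control period).
- r.get_image(name): name is "scene" or "side" or "wrist"; returns the picture (384x512x3 uint8, red, green, blue); there is no depth.
- r.get_calibration(name): a dict with "K" (3x3 intrinsics, pixels), "R" (3x3) and "t" (3): a world point X has camera coordinates R X + t; the wrist camera has in their place "T_tool_cam" (4x4, takes a point from camera to tool coordinates, whose origin is the TCP and whose axes are the flange's). Camera axes: x right, y down, z forward; pixel columns grow to the right and rows downward; lengths in m; the calibration is good to about 2 mm. A picture is of the moment at which its call begins: read the wrist's pose just before it. get_calibration takes no time and is no camera call.
- r.job_done(): hands the job in; it is judged then, once.
The state is a dict: "t": time; "joint_positions": joint angles; "joint_vel": joint speeds; "joint_torque": joint torques, N m; "eef_pos": TCP position; "ee_rot": TCP orientation; "contact_force": force on the tool from outside, world axes, zero at the start; "wrist_torque": the same for the moment, N m; "width": finger opening in m; "finger_force": force on a finger pad.
Only numpy, scipy, OpenCV 4.12 (cv2) and the standard library are available. Lean on these libraries where they do the work, as an engineer would, in place of code of your own. Each camera call takes 0.05 s, during which the arm holds its last target. There are 200 camera calls.

## Working session

There is one attempt and no reset: what is moved stays moved. The work goes in short steps, Python scripts to look and compute and a shell command to move; the robot and the scene stay as the last step left them, time stands still between calls to the robot, and variables do not carry over. Pictures are saved under pics/ and viewed, at most 10 in all, crops included, and the job is handed in when it is done.

```bash
ls; mkdir -p pics
python3 - <<'E'
from bench import r
import cv2,numpy as np
s=r.state();print(s)
for n in ["scene","side","wrist"]:
    im=r.get_image(n);cv2.imwrite(f"pics/{n}0.png",im[:,:,::-1]); c=r.get_calibration(n);print(n,c)
E
```

```text
bench.py
drive.py
pics
{'t': 0.0, 'joint_positions': array([-3.33015520e-02,  3.79372367e-01,  1.73478996e+00, -3.14172439e-05,
        1.02847514e+00, -3.33282949e-02]), 'joint_vel': array([-0.00163197,  0.0005889 , -0.00182081,  0.00054125, -0.00023479,
       -0.00101939]), 'joint_torque': array([ 6.45993277e-04, -7.63727903e+01, -4.34372771e+01,  6.49972307e-02,
        4.23743343e-02, -1.55693674e-04]), 'eef_pos': array([ 6.99606582e-01, -9.11653115e-07,  2.13309011e-01]), 'ee_rot': array([-2.22086708e+00, -2.22096252e+00,  1.15177787e-03]), 'contact_force': array([ 0.18236027, -0.45020615,  0.4507688 ]), 'wrist_torque': array([ 0.02787906, -0.06205754,  0.02761256]), 'finger_force': 0.0, 'width': 0.0911598835472132}
scene {'K': array([[364.93771114,   0.        , 249.3719659 ],
       [  0.        , 364.93771114, 188.13957042],
       [  0.        ,   0.        ,   1.        ]]), 'R': array([[-0.62104165,  0.78348717,  0.02133359],
       [ 0.51788361,  0.4306339 , -0.73915561],
       [-0.5883059 , -0.4479981 , -0.67319675]]), 't': array([ 0.4249815 , -0.16540206,  1.24243866]
[... 195 characters left out ...]
-0.10803685,  0.01029463],
       [-0.06494933, -0.66824488, -0.74110078],
       [ 0.08694553,  0.7360549 , -0.67131487]]), 't': array([-0.57946059,  0.00259511,  1.28481202])}
wrist {'K': array([[338.82214303,   0.        , 261.27125098],
       [  0.        , 338.82214303, 188.68378037],
       [  0.        ,   0.        ,   1.        ]]), 'T_tool_cam': array([[-1.91434322e-04, -9.67467088e-01, -2.52996833e-01,
         7.28514160e-02],
       [ 9.99999496e-01, -4.34641611e-04,  9.05415396e-04,
        -5.31562154e-04],
       [-9.85922548e-04, -2.52996532e-01,  9.67466683e-01,
        -1.71118383e-01],
       [ 0.00000000e+00,  0.00000000e+00,  0.00000000e+00,
         1.00000000e+00]])}
```

Run:
```python
import cv2
for n in ["scene","side"]:
    im=cv2.imread(f"pics/{n}0.png");cv2.imwrite(f"pics/{n}0b.png",cv2.resize(im,(800,600),interpolation=cv2.INTER_CUBIC))
```

```text
(no output)
```

View pics/scene0b.png

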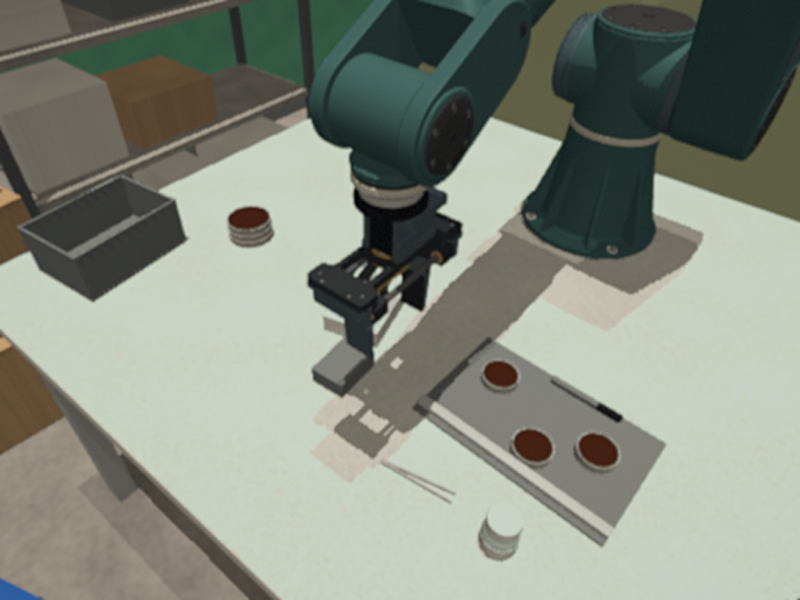

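View pics/side0b.png

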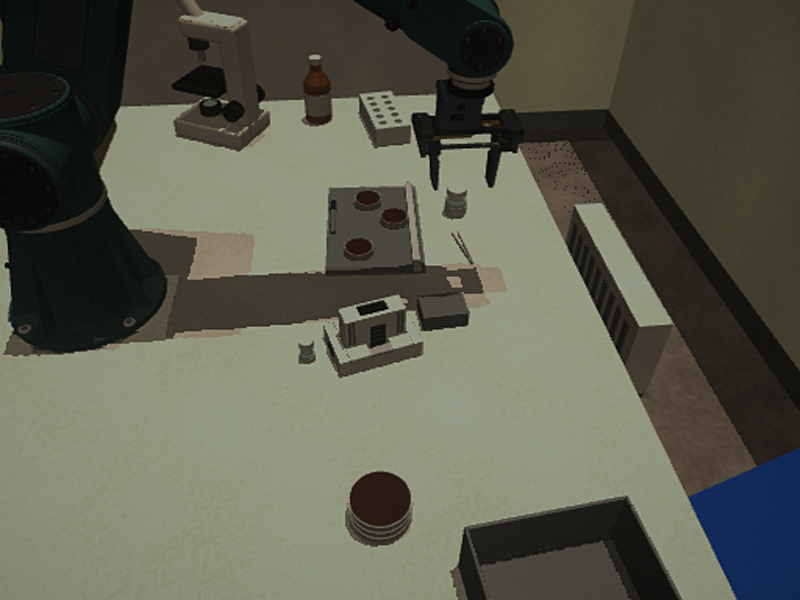

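```bash
cat > h.py <<'E'
import numpy as np,cv2
from scipy.spatial.transform import Rotation as Ro
from bench import r
def ray(cal,uv,pose=None):
    d=np.linalg.inv(cal["K"])@[uv[0],uv[1],1]
    if pose is None: return -cal["R"].T@cal["t"],cal["R"].T@d
    p,rv=pose;T=cal["T_tool_cam"];Rt=Ro.from_rotvec(rv).as_matrix()
    return p+Rt@T[:3,3],Rt@T[:3,:3]@d
def tri(rays):
    A=0;b=0
    for o,d in rays:
        d=d/np.linalg.norm(d);M=np.eye(3)-np.outer(d,d);A=A+M;b=b+M@o
    X=np.linalg.solve(A,b);return X,max(np.linalg.norm(np.cross(X-o,d/np.linalg.norm(d))) for o,d in rays)
def plane(ry,z): o,d=ry;return o+d*(z-o[2])/d[2]
def proj(cal,X,pose=None):
    X=np.asarray(X,float)
    if pose is None: c=cal["R"]@X+cal["t"]
    else:
        p,rv=pose;T=cal["T_tool_cam"];c=np.linalg.inv(T)@np.r_[Ro.from_rotvec(rv).as_matrix().T@(X-p),1];c=c[:3]
    u=cal["K"]@c;return u[:2]/u[2]
E
python3 - <<'E'
from h import *
A=r.get_calibration("scene");B=r.get_calibration("side");f=.64
P=dict(mid=((533,445),(394,215)),a=((599,449),(369,198)),b=((501,374),(358,245)),cmm=((490,342),(328,270)),cpm=((418,402),(424,270)),cpp=((605,543),(409,184)),cmp=((665,445),(329,188)))
for k,(u,v) in P.items():
    u=np.array(u)*f;v=np.array(v)*f
    X,e=tri([ray(A,u),ray(B,v)]);z=.021 if len(k)<4 and k[0]!='c' else .006
    print(k,X.round(4),round(e,4),plane(ray(A,u),z).round(4),plane(ray(B,v),z).round(4))
E
```

```text
mid [0.6002 0.1851 0.0183] 0.0023 [0.5995 0.1864 0.021 ] [0.6014 0.1789 0.021 ]
a [0.5501 0.2587 0.018 ] 0.0047 [0.5471 0.2607 0.021 ] [0.5529 0.2485 0.021 ]
b [0.5162 0.0861 0.0186] 0.0013 [0.5167 0.0872 0.021 ] [0.517  0.0817 0.021 ]
cmm [0.4528 0.0316 0.002 ] 0.0005 [0.4557 0.0332 0.006 ] [0.4532 0.0263 0.006 ]
cpm [0.6386 0.0117 0.007 ] 0.0057 [0.632 0.013 0.006] [0.643 0.008 0.006]
cpp [0.6541 0.3214 0.003 ] 0.0023 [0.6583 0.3203 0.006 ] [0.6519 0.3196 0.006 ]
cmp [ 4.652e-01  3.308e-01 -1.000e-04] 0.0012 [0.4691 0.331  0.006 ] [0.466  0.3199 0.006 ]
```

View pics/wrist0.png

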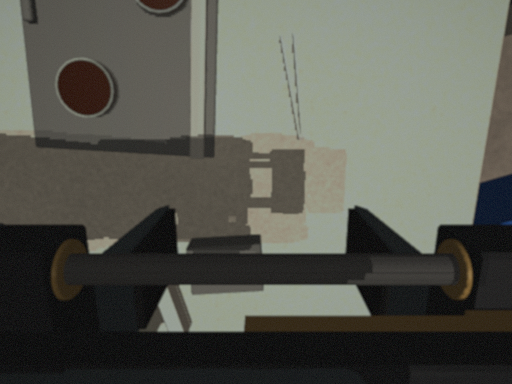

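The rows are not in the units I measure in: shifts go in shares of 0.75 m and turns go in shares of 2 pi rad. I convert before sending: 0.17 m / 0.75 = 0.2267, 0.128 m / 0.75 = 0.1707.

```bash
python3 drive.py '[{"jaw":0.09, "d":[0.0573, -0.04, -0.0267]}, {"jaw":0.09, "d":[0.1133, -0.08, -0.0533]}, {"jaw":0.09, "d":[0.1707, -0.12, -0.08]}, {"jaw":0.09, "d":[0.2267, -0.16, -0.1067]}, {"jaw":0.09, "d":[0.2267, -0.16, -0.1067]}]'; python3 drive.py '[{"jaw":0.09}, {"jaw":0.09}]'
python3 - <<'E'
from h import *
s=r.state();print(s["eef_pos"],s["ee_rot"])
im=r.get_image("wrist");np.savez("w1.npz",p=s["eef_pos"],q=s["ee_rot"])
cv2.imwrite("pics/w1.png",cv2.convertScaleAbs(cv2.resize(im[:,:,::-1],(800,600),interpolation=cv2.INTER_CUBIC),alpha=1.4))
im=r.get_image("scene");cv2.imwrite("pics/s1.png",im[:,:,::-1])
E
```

```text
t: 0.65
eef_pos: [0.5784, 0.1724, 0.2955]
ee_rot: [2.219, 2.223, 0.002]
contact_force: [-0.1, 0.3, -0.7]
width: 0.0898
finger_force: 0.0
t: 0.85
eef_pos: [0.58, 0.1701, 0.2939]
ee_rot: [2.22, 2.222, 0.0]
contact_force: [-0.5, 0.0, -0.6]
width: 0.0901
finger_force: 0.0
[0.58000878 0.17005546 0.2938885 ] [2.22029562e+00 2.22222403e+00 1.66298408e-04]
```

View pics/w1.png

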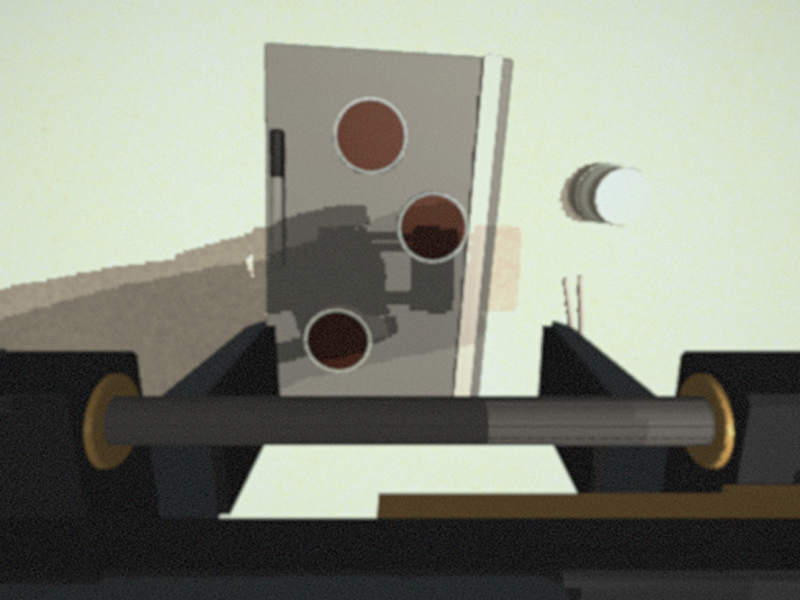

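Run:
```python
from h import *
W=r.get_calibration("wrist");w=np.load("w1.npz");po=(w["p"],w["q"]);f=.64
for k,u,z in [("a",(370.5,135),.021),("mid",(433,227),.021),("b",(339,341),.021),("aL",(334,135),.021),("aR",(407,135),.021),("rail1",(484,54),.016),("rail2",(456,396),.016),("bl",(265,43),.006),("bl2",(267,310),.006),("br",(512,60),.016),("railoutTL",(503,57),.016)]:
    print(k,plane(ray(W,np.array(u)*f,po),z).round(4))
A=r.get_calibration("scene");B=r.get_calibration("side")
for k,u,v,s in [("a",(370.5,135),(599,449),(369,198)),("mid",(433,227),(533,445),(394,215)),("b",(339,341),(501,374),(358,245))]:
    u,v,s=[np.array(q)*f for q in(u,v,s)]
    for R in ([ray(W,u,po),ray(B,s)],[ray(W,u,po),ray(A,v)]): X,e=tri(R);print(k,X.round(4),round(e,4))
```

```text
a [0.5496 0.2595 0.021 ]
mid [0.6007 0.1856 0.021 ]
b [0.5186 0.0844 0.021 ]
aL [0.5203 0.2594 0.021 ]
aR [0.5789 0.2595 0.021 ]
rail1 [0.6392 0.3205 0.016 ]
rail2 [0.6242 0.0289 0.016 ]
bl [0.4658 0.3302 0.006 ]
bl2 [0.4525 0.1086 0.006 ]
br [0.6614 0.3162 0.016 ]
railoutTL [0.6542 0.3184 0.016 ]
a [0.5514 0.2595 0.014 ] 0.0023
a [0.5497 0.2601 0.0242] 0.0008
mid [0.6015 0.185  0.0167] 0.0006
mid [0.6006 0.1862 0.0226] 0.0004
b [0.5177 0.0838 0.0192] 0.0006
b [0.5193 0.087  0.0246] 0.0013
```

Scaled: 0.09 m / 0.75 = 0.12, 0.0894 m / 0.75 = 0.1192, 0.75 rad / 6.2832 = 0.1194.

```bash
python3 drive.py '[{"jaw":0.075, "d":[0.024, -0.008, 0.024], "r":[0, 0, 0.0239]}, {"jaw":0.075, "d":[0.048, -0.016, 0.048], "r":[0, 0, 0.0477]}, {"jaw":0.075, "d":[0.072, -0.024, 0.072], "r":[0, 0, 0.0716]}, {"jaw":0.075, "d":[0.096, -0.032, 0.096], "r":[0, 0, 0.0955]}, {"jaw":0.075, "d":[0.1192, -0.0405, 0.12], "r":[0, 0, 0.1194]}]'; python3 drive.py '[{"jaw":0.075, "d":[0, 0, 0.0213], "r":[0, 0, 0.0239]}, {"jaw":0.075, "d":[0, 0, 0.0427], "r":[0, 0, 0.0477]}, {"jaw":0.075, "d":[0, 0, 0.064], "r":[0, 0, 0.0716]}, {"jaw":0.075, "d":[0, 0, 0.0853], "r":[0, 0, 0.0955]}, {"jaw":0.075, "d":[0, 0, 0.1067], "r":[0, 0, 0.1194]}]';python3 drive.py '[{"jaw":0.075, "r":[0, 0, 0.0201]}, {"jaw":0.075, "r":[0, 0, 0.0201]}, {"jaw":0.075, "r":[0, 0, 0.0201]}]'
python3 - <<'E'
from h import *
s=r.state();print(s["eef_pos"],Ro.from_rotvec(s["ee_rot"]).as_matrix().round(4),s["joint_positions"])
M=Ro.from_rotvec(s["ee_rot"]).as_matrix();print(M.T@(np.array([.5496,.2595,.010])-s["eef_pos"]))
im=r.get_image("wrist");np.savez("w2.npz",p=s["eef_pos"],q=s["ee_rot"]);cv2.imwrite("pics/w2.png",im[:,:,::-1])
E
```

```text
t: 1.45
eef_pos: [0.5498, 0.2591, 0.2024]
ee_rot: [2.885, 1.242, -0.002]
contact_force: [-0.0, -0.4, -0.7]
width: 0.0752
finger_force: 0.0
t: 1.95
eef_pos: [0.55, 0.2583, 0.1224]
ee_rot: [3.14, 0.099, -0.002]
contact_force: [0.2, 0.2, -0.4]
width: 0.075
finger_force: 0.0
t: 2.25
eef_pos: [0.55, 0.2588, 0.1237]
ee_rot: [3.14, -0.082, -0.0]
contact_force: [-0.0, -0.1, -0.7]
width: 0.0753
finger_force: 0.0
[0.55004996 0.2588069  0.12367083] [[ 9.986e-01 -5.230e-02 -3.000e-04]
 [-5.230e-02 -9.986e-01 -2.000e-04]
 [-3.000e-04  2.000e-04 -1.000e+00]] [ 4.01459493e-01  3.58658777e-01  1.96089423e+00 -4.64116194e-05
  8.22370552e-01  2.02456901e+00]
[-0.00045345 -0.0006886   0.11367085]
```

Scaled: 0.1 m / 0.75 = 0.1333, 0.075 m / 0.75 = 0.1.

```bash
python3 drive.py '[{"jaw":0.075, "d":[0, 0, 0.0533]}, {"jaw":0.075, "d":[0, 0, 0.1]}, {"jaw":0.075, "d":[0, 0, 0.1333]}, {"jaw":0.075, "d":[0, 0, 0.1333]}, {"jaw":0.075, "d":[0, 0, 0.1333]}]'; python3 drive.py '[{"jaw":0.075, "d":[0, 0, 0.018]}, {"jaw":0.075, "d":[0, 0, 0.018]}, {"jaw":0.075, "d":[0, 0, 0.018]}]'; python3 drive.py '[{"jaw":0.052}, {"jaw":0.052}, {"jaw":0.052}, {"jaw":0.052}, {"jaw":0.052}]' 4
```

```text
t: 2.8
eef_pos: [0.55, 0.2594, 0.0245]
ee_rot: [-3.14, 0.085, -0.0]
contact_force: [0.4, 0.3, 0.3]
width: 0.075
finger_force: 0.0
t: 3.1
eef_pos: [0.5498, 0.2594, 0.0108]
ee_rot: [-3.14, 0.086, -0.001]
contact_force: [-0.3, 0.7, 0.8]
width: 0.0753
finger_force: 0.0
t: 3.6
eef_pos: [0.5499, 0.2595, 0.0108]
ee_rot: [-3.14, 0.087, -0.001]
contact_force: [-1.3, -0.1, 5.2]
width: 0.0596
finger_force: 4.0
```

Scaled: -0.002 m / 0.75 = -0.0027.

```bash
python3 drive.py '[{"jaw":0.07}, {"jaw":0.07, "d":[0, 0, -0.0027]}, {"jaw":0.07, "d":[0, 0, -0.0027]}]'; python3 drive.py '[{"jaw":0.052}, {"jaw":0.052}, {"jaw":0.052}, {"jaw":0.052}]' 4
```

```text
t: 3.9
eef_pos: [0.5496, 0.2594, 0.0126]
ee_rot: [-3.14, 0.087, -0.0]
contact_force: [0.6, 0.2, -0.4]
width: 0.0699
finger_force: 0.0
t: 4.3
eef_pos: [0.5496, 0.2594, 0.0124]
ee_rot: [3.14, -0.087, -0.0]
contact_force: [0.9, -0.1, -0.6]
width: 0.0597
finger_force: 4.0
```

Scaled: 0.036 m / 0.75 = 0.048, -0.0241 m / 0.75 = -0.0321.

```bash
python3 drive.py '[{"jaw":0.052, "d":[0.004, -0.0133, 0]}, {"jaw":0.052, "d":[0.008, -0.0267, 0]}, {"jaw":0.052, "d":[0.0213, -0.0321, 0]}, {"jaw":0.052, "d":[0.0347, -0.0321, 0]}, {"jaw":0.052, "d":[0.048, -0.0321, 0]}]'; python3 drive.py '[{"jaw":0.052, "d":[0.0107, 0, 0]}, {"jaw":0.052, "d":[0.0187, 0, 0]}, {"jaw":0.052, "d":[0.024, 0, 0]}, {"jaw":0.052, "d":[0.0253, 0, 0]}, {"jaw":0.052, "d":[0.0253, 0, 0]}]'
```

```text
t: 4.8
eef_pos: [0.5879, 0.2816, 0.0124]
ee_rot: [-3.14, 0.086, -0.0]
contact_force: [0.4, -0.3, -0.1]
width: 0.0597
finger_force: 4.0
t: 5.3
eef_pos: [0.6058, 0.2803, 0.0124]
ee_rot: [3.14, -0.087, -0.0]
contact_force: [-0.0, 0.7, -1.2]
width: 0.0601
finger_force: 4.0
```

Scaled: 0.001 m / 0.75 = 0.0013.

```bash
for i in 1 2 3; do python3 drive.py '[{"jaw":0.052, "d":[0.0013, 0, 0]}, {"jaw":0.052, "d":[0.0013, 0, 0]}]' | egrep 'pos|contact'; done
```

```text
eef_pos: [0.6067, 0.2804, 0.0125]
contact_force: [0.1, 0.4, 0.6]
eef_pos: [0.6073, 0.2803, 0.0123]
contact_force: [-4.1, 0.6, 2.0]
eef_pos: [0.6081, 0.2802, 0.0121]
contact_force: [-3.8, 0.2, 1.4]
```

Scaled: 0.08 m / 0.75 = 0.1067, -0.06 m / 0.75 = -0.08.

```bash
python3 drive.py '[{"jaw":0.07}, {"jaw":0.07}, {"jaw":0.07, "d":[0, 0, -0.0533]}, {"jaw":0.075, "d":[-0.02, 0.0533, -0.08]}, {"jaw":0.075, "d":[-0.04, 0.1067, -0.08]}]'; python3 drive.py '[{"jaw":0.075, "d":[-0.02, 0.0533, 0]}, {"jaw":0.075, "d":[-0.04, 0.1067, 0]}, {"jaw":0.075, "d":[-0.0648, 0.1605, 0]}, {"jaw":0.075, "d":[-0.0648, 0.1605, 0]}, {"jaw":0.075, "d":[-0.0648, 0.1605, 0]}]'
python3 - <<'E'
from h import *
s=r.state();print(s["eef_pos"]);M=Ro.from_rotvec(s["ee_rot"]).as_matrix();print(M.T@(np.array([.5186,.0844,.012])-s["eef_pos"]))
im=r.get_image("scene");cv2.imwrite("pics/s2.png",im[:,:,::-1])
E
```

```text
t: 6.4
eef_pos: [0.5763, 0.2023, 0.0754]
ee_rot: [-3.139, 0.084, -0.008]
contact_force: [1.1, -0.8, -0.9]
width: 0.075
finger_force: 0.0
t: 6.9
eef_pos: [0.5197, 0.0839, 0.0728]
ee_rot: [-3.14, 0.089, -0.002]
contact_force: [0.4, -0.2, 0.8]
width: 0.0752
finger_force: 0.0
[0.51971974 0.08394319 0.0728382 ]
[-0.00120729 -0.00038026  0.06083705]
```

Scaled: 0.0603 m / 0.75 = 0.0804, 0.05 m / 0.75 = 0.0667.

```bash
python3 drive.py '[{"jaw":0.075, "d":[0, 0, 0.04]}, {"jaw":0.075, "d":[-0.0013, 0, 0.0667]}, {"jaw":0.075, "d":[-0.0013, 0, 0.0804]}, {"jaw":0.075, "d":[-0.0013, 0, 0.0804]}, {"jaw":0.075, "d":[-0.0013, 0, 0.0804]}]'; python3 drive.py '[{"jaw":0.052}, {"jaw":0.052}, {"jaw":0.052}, {"jaw":0.052}, {"jaw":0.052}]' 4
```

```text
t: 7.45
eef_pos: [0.5189, 0.085, 0.0126]
ee_rot: [-3.14, 0.086, -0.001]
contact_force: [0.1, -0.5, 0.9]
width: 0.075
finger_force: 0.0
t: 7.95
eef_pos: [0.5189, 0.0847, 0.0127]
ee_rot: [-3.14, 0.087, -0.002]
contact_force: [-0.9, 1.3, 6.4]
width: 0.0597
finger_force: 4.0
```

Scaled: -0.001 m / 0.75 = -0.0013.

```bash
python3 drive.py '[{"jaw":0.052}]'; python3 drive.py '[{"jaw":0.07}, {"jaw":0.07, "d":[0, 0, -0.0013]}, {"jaw":0.07, "d":[0, 0, -0.0013]}]'; python3 drive.py '[{"jaw":0.052}, {"jaw":0.052}, {"jaw":0.052}, {"jaw":0.052}]' 4
```

```text
t: 8.05
eef_pos: [0.5189, 0.0846, 0.0127]
ee_rot: [-3.14, 0.087, -0.002]
contact_force: [0.1, 1.5, 5.1]
width: 0.0596
finger_force: 4.0
t: 8.35
eef_pos: [0.5183, 0.0845, 0.0132]
ee_rot: [3.14, -0.087, -0.0]
contact_force: [0.8, 0.3, 0.7]
width: 0.0699
finger_force: 0.0
t: 8.75
eef_pos: [0.5182, 0.0845, 0.0131]
ee_rot: [3.14, -0.087, -0.0]
contact_force: [-0.9, 1.1, -0.3]
width: 0.0597
finger_force: 4.0
```

Scaled: 0.056 m / 0.75 = 0.0747, -0.0105 m / 0.75 = -0.014.

```bash
python3 drive.py '[{"jaw":0.052, "d":[0.0107, -0.004, 0]}, {"jaw":0.052, "d":[0.0267, -0.0093, 0]}, {"jaw":0.052, "d":[0.0453, -0.014, 0]}, {"jaw":0.052, "d":[0.0613, -0.014, 0]}, {"jaw":0.052, "d":[0.0747, -0.014, 0]}]'; python3 drive.py '[{"jaw":0.052, "d":[0.0133, 0, 0]}, {"jaw":0.052, "d":[0.0227, 0, 0]}, {"jaw":0.052, "d":[0.0267, 0, 0]}, {"jaw":0.052, "d":[0.028, 0, 0]}, {"jaw":0.052, "d":[0.028, 0, 0]}]';  for i in 1 2 3; do python3 drive.py '[{"jaw":0.052, "d":[0.0013, 0, 0]}, {"jaw":0.052, "d":[0.0013, 0, 0]}]' | egrep 'pos|contact'; done
```

```text
t: 9.25
eef_pos: [0.5764, 0.092, 0.0132]
ee_rot: [-3.14, 0.086, -0.001]
contact_force: [-0.0, 0.0, -0.6]
width: 0.0599
finger_force: 4.0
t: 9.75
eef_pos: [0.5955, 0.0907, 0.013]
ee_rot: [3.14, -0.087, -0.001]
contact_force: [-0.4, -0.1, 0.1]
width: 0.0597
finger_force: 4.0
eef_pos: [0.5966, 0.0907, 0.0132]
contact_force: [-0.9, 0.3, 0.7]
eef_pos: [0.597, 0.0907, 0.0129]
contact_force: [-4.8, 0.3, 2.1]
eef_pos: [0.5978, 0.0906, 0.0128]
contact_force: [-4.7, 1.3, -0.2]
```

Scaled: -0.12 m / 0.75 = -0.16, -0.08 m / 0.75 = -0.1067.

```bash
python3 drive.py '[{"jaw":0.07}, {"jaw":0.07}, {"jaw":0.07, "d":[0, 0, -0.0533]}, {"jaw":0.09, "d":[-0.02, 0.04, -0.1067]}, {"jaw":0.09, "d":[-0.04, 0.08, -0.16]}]'; python3 drive.py '[{"jaw":0.09, "d":[-0.02, 0.04, -0.0533]}, {"jaw":0.09, "d":[-0.04, 0.08, -0.1067]}, {"jaw":0.09, "d":[-0.06, 0.12, -0.16]}, {"jaw":0.09, "d":[-0.06, 0.12, -0.16]}, {"jaw":0.09, "d":[-0.06, 0.12, -0.16]}]'
python3 - <<'E'
from h import *
B=r.get_calibration("side");print(plane(ray(B,np.array([373,308])*.64),.092))
s=r.state();print(s["eef_pos"]);
im=r.get_image("wrist");np.savez("w3.npz",p=s["eef_pos"],q=s["ee_rot"])
cv2.imwrite("pics/w3.png",cv2.convertScaleAbs(cv2.resize(im[:,:,::-1],(800,600),interpolation=cv2.INTER_CUBIC),alpha=1.2))
im=r.get_image("scene");cv2.imwrite("pics/s3.png",im[:,:,::-1])
im=r.get_image("side");cv2.imwrite("pics/side3.png",im[:,:,::-1])
E
```

```text
t: 10.85
eef_pos: [0.5668, 0.0345, 0.131]
ee_rot: [3.14, -0.085, 0.001]
contact_force: [0.8, -0.9, 0.5]
width: 0.0833
finger_force: 0.0
t: 11.35
eef_pos: [0.5175, -0.0533, 0.2511]
ee_rot: [3.14, -0.089, 0.005]
contact_force: [0.0, -0.2, -1.0]
width: 0.0901
finger_force: 0.0
[ 0.52596582 -0.18294779  0.092     ]
[ 0.51754357 -0.05327888  0.25109993]
```

View pics/w3.png

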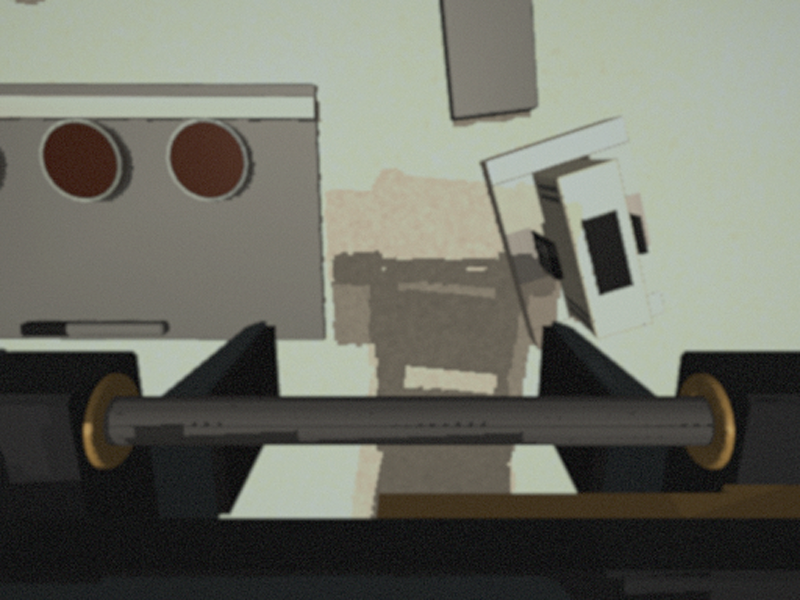

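Run:
```python
from h import *
W=r.get_calibration("wrist");w=np.load("w3.npz");po=(w["p"],w["q"])
C=[plane(ray(W,np.array(u)*.64,po),.092) for u in [(558,180),(616,160),(653,320),(598,337)]]
for c in C:print(c.round(4))
c=sum(C)/4;d=(C[0]+C[1]-C[2]-C[3])[:2];yaw=np.arctan2(d[1],d[0]);print(c,yaw,np.linalg.norm(d)/2,np.linalg.norm(C[0]-C[1]))
M=Ro.from_rotvec(po[1]).as_matrix();print(M.T@(np.array([c[0]-.08,c[1],.28])-po[0]))
```

```text
[ 0.5697 -0.1462  0.092 ]
[ 0.5796 -0.181   0.092 ]
[ 0.4766 -0.2092  0.092 ]
[ 0.467  -0.1738  0.092 ]
[ 0.5232286  -0.17754973  0.092     ] 0.26505538336078904 0.10658066445610735 0.036245529417702475
[-0.06705419  0.12829392 -0.02907885]
```

Scaled: 0.128 m / 0.75 = 0.1707, 0.08 m / 0.75 = 0.1067, -0.32 rad / 6.2832 = -0.0509.

```bash
python3 drive.py '[{"jaw":0.09, "d":[-0.0267, 0.0533, -0.0133], "r":[0, 0, -0.0175]}, {"jaw":0.09, "d":[-0.0533, 0.1067, -0.0267], "r":[0, 0, -0.035]}, {"jaw":0.09, "d":[-0.08, 0.1707, -0.0387], "r":[0, 0, -0.0509]}, {"jaw":0.09, "d":[-0.08, 0.1707, -0.0387], "r":[0, 0, -0.0509]}, {"jaw":0.09, "d":[-0.08, 0.1707, -0.0387], "r":[0, 0, -0.0509]}]';python3 drive.py '[{"jaw":0.09}]'
python3 - <<'E'
from h import *
s=r.state();print(s["eef_pos"],s["ee_rot"]);
im=r.get_image("wrist");np.savez("w4.npz",p=s["eef_pos"],q=s["ee_rot"])
cv2.imwrite("pics/w4full.png",im[:,:,::-1])
cv2.imwrite("pics/w4.png",cv2.resize(im[20:245,130:430,::-1],(800,600),interpolation=cv2.INTER_CUBIC))
E
```

```text
t: 12.0
eef_pos: [0.4498, -0.1772, 0.2777]
ee_rot: [-3.114, -0.411, 0.002]
contact_force: [-0.2, -0.5, -0.4]
width: 0.09
finger_force: 0.0
t: 12.1
eef_pos: [0.4503, -0.176, 0.2777]
ee_rot: [-3.113, -0.414, 0.002]
contact_force: [-0.3, 0.0, 0.6]
width: 0.0901
finger_force: 0.0
[ 0.45026012 -0.17603606  0.27768149] [-3.11309626e+00 -4.14008667e-01  2.20182759e-03]
```

View pics/w4.png

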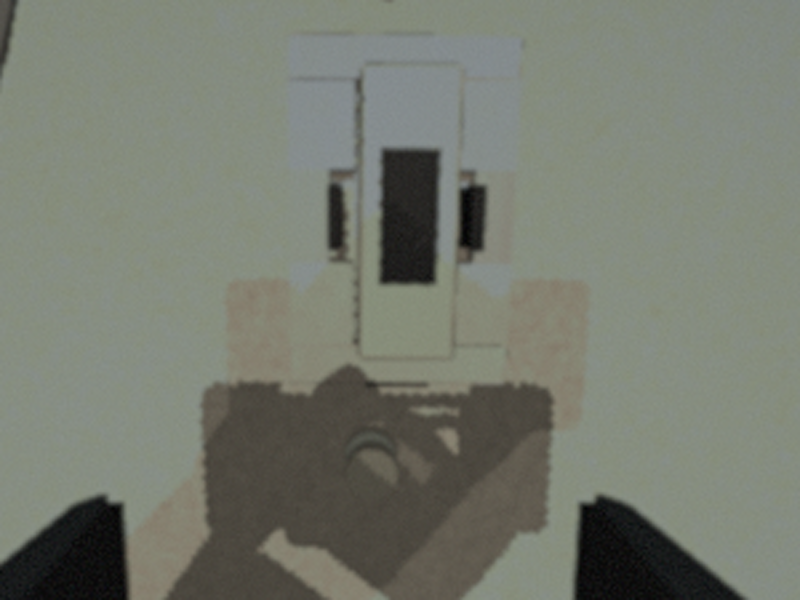

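Run:
```python
from h import *
W=r.get_calibration("wrist");L=lambda n:(lambda w:(w["p"],w["q"]))(np.load(n));p3=L("w3.npz");p4=L("w4.npz")
c4=lambda u:np.array(u)*.375+[130,20]
for n,a,b in [("w",(583,219),(383,149)),("w",(614,210),(440,149)),("w",(632,286),(436,284)),("w",(600,295),(379,283)),("c",(558,180),(363,62)),("c",(616,160),(461,63)),("c",(653,320),(453,357)),("c",(598,337),(362,356))]:
    X,e=tri([ray(W,np.array(a)*.64,p3),ray(W,c4(b),p4)]);print(n,X.round(4),round(e,4))
for z,uv in [(.092,[(363,62),(461,63),(453,357),(362,356)]),(.092,[(383,149),(440,149),(436,284),(379,283)]),(.034,[(288,36),(523,38),(509,383),(289,383)])]:
    C=[plane(ray(W,c4(u),p4),z) for u in uv];c=sum(C)/4;d=(C[0]+C[1]-C[2]-C[3])[:2]
    print(z,c.round(4),np.arctan2(d[1],d[0]),np.linalg.norm(d)/2,np.linalg.norm(C[0]-C[1]),np.linalg.norm(C[3]-C[2]))
C=[plane(ray(W,c4(u),p4),.076) for u in [(329,217),(485,217)]];print("catch",C,sum(C)/2,np.linalg.norm(C[0]-C[1]))
print(Ro.from_rotvec(p4[1]).as_matrix().round(4))
B=r.get_calibration("side");print([ (proj(B,[.526,-.179,z])/.64).round(1) for z in (.092,.105)])
```

```text
w [ 0.545  -0.1618  0.0915] 0.0007
w [ 0.55   -0.1821  0.0895] 0.0002
w [ 0.5013 -0.1945  0.0925] 0.0004
w [ 0.4965 -0.1733  0.0942] 0.0002
c [ 0.5708 -0.1459  0.0943] 0.0005
c [ 0.5803 -0.1807  0.0932] 0.0002
c [ 0.476  -0.2101  0.0898] 0.0005
c [ 0.4666 -0.1746  0.0897] 0.0001
0.092 [ 0.5238 -0.1777  0.092 ] 0.26512259025714635 0.10857033876803684 0.03596348188740586 0.03616394339686072
0.092 [ 0.523  -0.1779  0.092 ] 0.2502036462807338 0.049793638438083966 0.0213949705082662 0.02219953346279907
0.034 [ 0.5226 -0.1784  0.034 ] 0.2593331205704086 0.14868244951239373 0.09959525836822881 0.10238732129202435
catch [array([ 0.51496827, -0.14777838,  0.076     ]), array([ 0.53124208, -0.20792579,  0.076     ])] [ 0.52310517 -0.17785208  0.076     ] 0.0623100902649261
[[ 9.652e-01  2.614e-01 -1.500e-03]
 [ 2.614e-01 -9.652e-01  9.000e-04]
 [-1.200e-03 -1.300e-03 -1.000e+00]]
[array([372.8, 306.4]), array([372.7, 300.7])]
```

Scaled: 0.12 m / 0.75 = 0.16, 0.0699 m / 0.75 = 0.0932.

```bash
python3 drive.py '[{"jaw":0.09, "d":[0.0467, 0.0133, 0.0267]}, {"jaw":0.09, "d":[0.0932, 0.0277, 0.0667]}, {"jaw":0.09, "d":[0.0932, 0.0277, 0.1267]}, {"jaw":0.09, "d":[0.0932, 0.0277, 0.16]}, {"jaw":0.09, "d":[0.0932, 0.0277, 0.16]}]';python3 drive.py '[{"jaw":0.09}]'
python3 - <<'E'
from h import *
s=r.state();M=Ro.from_rotvec(s["ee_rot"]).as_matrix();print(M.T@(np.array([.5232,-.1778,.041])-s["eef_pos"]),M.round(4))
E
```

```text
t: 12.65
eef_pos: [0.5213, -0.1766, 0.1548]
ee_rot: [-3.11, -0.417, 0.009]
contact_force: [0.2, 0.1, -0.0]
width: 0.0903
finger_force: 0.0
t: 12.75
eef_pos: [0.5234, -0.1779, 0.1589]
ee_rot: [-3.113, -0.416, 0.001]
contact_force: [-0.1, 0.8, -0.0]
width: 0.09
finger_force: 0.0
[-3.31768924e-05 -1.06839905e-04  1.17935685e-01] [[ 9.649e-01  2.627e-01 -8.000e-04]
 [ 2.627e-01 -9.649e-01  3.000e-04]
 [-7.000e-04 -5.000e-04 -1.000e+00]]
```

Scaled: 0.1155 m / 0.75 = 0.154, 0.105 m / 0.75 = 0.14.

```bash
python3 drive.py '[{"jaw":0.09, "d":[0, 0, 0.04]}, {"jaw":0.09, "d":[0, 0, 0.08]}, {"jaw":0.09, "d":[0, 0, 0.1133]}, {"jaw":0.09, "d":[0, 0, 0.14]}, {"jaw":0.09, "d":[0, 0, 0.154]}]'; python3 drive.py '[{"jaw":0.09, "d":[0, 0, 0.0013]}, {"jaw":0.09, "d":[0, 0, 0.0013]}]'; python3 drive.py '[{"jaw":0.07}, {"jaw":0.045}, {"jaw":0.04}, {"jaw":0.04}, {"jaw":0.04}]' 30;python3 drive.py '[{"jaw":0.04}, {"jaw":0.04}, {"jaw":0.04}]'
```

```text
t: 13.25
eef_pos: [0.5237, -0.1788, 0.0436]
ee_rot: [3.114, 0.415, 0.002]
contact_force: [0.2, 0.2, -0.2]
width: 0.09
finger_force: 0.0
t: 13.45
eef_pos: [0.5238, -0.179, 0.0435]
ee_rot: [3.113, 0.415, 0.002]
contact_force: [0.5, -0.8, -0.2]
width: 0.0901
finger_force: 0.0
t: 13.95
eef_pos: [0.5232, -0.179, 0.0426]
ee_rot: [3.114, 0.415, 0.001]
contact_force: [-1.0, -1.2, 6.9]
width: 0.0532
finger_force: 4.5
t: 14.25
eef_pos: [0.5233, -0.179, 0.0429]
ee_rot: [3.114, 0.414, 0.001]
contact_force: [-2.6, 0.6, 13.1]
width: 0.0473
finger_force: 30.1
```

Scaled: -0.015 m / 0.75 = -0.02, -0.008 m / 0.75 = -0.0107.

```bash
python3 drive.py '[{"jaw":0.04, "d":[0, 0, -0.004]}, {"jaw":0.04, "d":[0, 0, -0.0107]}, {"jaw":0.04, "d":[0, 0, -0.02]}, {"jaw":0.04, "d":[0, 0, -0.02]}]';  python3 - <<'E'
from h import *
im=r.get_image("side");cv2.imwrite("pics/side4.png",cv2.resize(im[170:270,180:340,::-1],(800,500),interpolation=cv2.INTER_CUBIC))
E
```

```text
t: 14.65
eef_pos: [0.5234, -0.179, 0.0582]
ee_rot: [3.114, 0.415, 0.002]
contact_force: [-0.2, 0.3, -3.1]
width: 0.0473
finger_force: 30.0
```

View pics/side4.png

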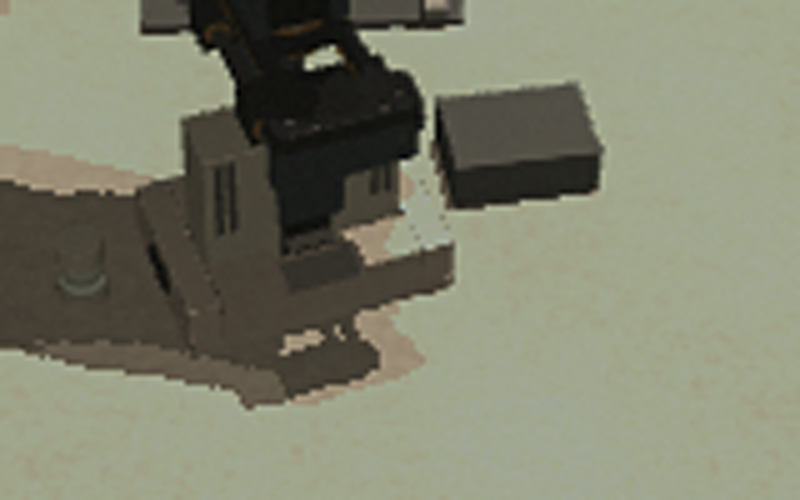

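Scaled: -0.1 m / 0.75 = -0.1333, -0.09 m / 0.75 = -0.12.

```bash
python3 drive.py '[{"jaw":0.04, "d":[0, 0, -0.0267]}, {"jaw":0.04, "d":[0, 0, -0.06]}, {"jaw":0.04, "d":[0, 0, -0.0933]}, {"jaw":0.04, "d":[0, 0, -0.12]}, {"jaw":0.04, "d":[0, 0, -0.1333]}]'; python3 drive.py '[{"jaw":0.04, "d":[0.0133, -0.0267, 0]}, {"jaw":0.04, "d":[0.0333, -0.0653, 0]}, {"jaw":0.04, "d":[0.0547, -0.1067, 0]}, {"jaw":0.04, "d":[0.076, -0.148, 0]}, {"jaw":0.04, "d":[0.0973, -0.1893, 0]}]'; python3 drive.py '[{"jaw":0.04, "d":[0.0213, -0.0413, 0]}, {"jaw":0.04, "d":[0.0427, -0.0827, 0]}, {"jaw":0.04, "d":[0.064, -0.124, 0]}, {"jaw":0.04, "d":[0.0853, -0.1653, 0]}, {"jaw":0.04, "d":[0.1027, -0.1987, 0]}]'; python3 drive.py '[{"jaw":0.04, "d":[0.0133, -0.0267, 0]}, {"jaw":0.04, "d":[0.024, -0.0453, 0]}, {"jaw":0.04, "d":[0.0273, -0.054, 0]}, {"jaw":0.04, "d":[0.0273, -0.054, 0]}, {"jaw":0.04, "d":[0.0273, -0.054, 0]}]'
python3 - <<'E'
from h import *
s=r.state();M=Ro.from_rotvec(s["ee_rot"]).as_matrix();print(M.T@(np.array([.6007,.1856,.141])-s["eef_pos"]),M.round(4))
E
```

```text
t: 15.2
eef_pos: [0.5235, -0.179, 0.1588]
ee_rot: [3.113, 0.415, 0.003]
contact_force: [0.2, 0.5, -2.9]
width: 0.0469
finger_force: 30.0
t: 15.7
eef_pos: [0.5559, -0.0213, 0.1566]
ee_rot: [-3.114, -0.414, 0.001]
contact_force: [0.6, -0.3, -3.4]
width: 0.0469
finger_force: 30.0
t: 16.2
eef_pos: [0.5913, 0.143, 0.1565]
ee_rot: [-3.114, -0.416, 0.001]
contact_force: [0.3, -0.8, -3.3]
width: 0.0469
finger_force: 30.0
t: 16.7
eef_pos: [0.6005, 0.185, 0.157]
ee_rot: [3.114, 0.414, -0.001]
contact_force: [0.0, -0.4, -4.0]
width: 0.0472
finger_force: 30.0
[ 0.00039966 -0.00051283  0.01598848] [[ 9.652e-01  2.614e-01 -6.000e-04]
 [ 2.614e-01 -9.652e-01 -3.000e-04]
 [-6.000e-04  1.000e-04 -1.000e+00]]
```

Scaled: 0.016 m / 0.75 = 0.0213, 0.012 m / 0.75 = 0.016.

```bash
python3 drive.py '[{"jaw":0.04, "d":[0, 0, 0.008]}, {"jaw":0.04, "d":[0, 0, 0.016]}, {"jaw":0.04, "d":[0.0004, -0.0005, 0.0213]}, {"jaw":0.04, "d":[0.0004, -0.0005, 0.0213]}, {"jaw":0.04, "d":[0.0004, -0.0005, 0.0213]}]'; python3 drive.py '[{"jaw":0.04}, {"jaw":0.04}, {"jaw":0.04}, {"jaw":0.04}, {"jaw":0.04}]'
python3 - <<'E'
from h import *
a=r.get_image("side")[90:250,180:340,::-1];b=r.get_image("scene")[190:350,260:430,::-1]
cv2.imwrite("pics/fin.png",np.hstack([cv2.resize(a,(400,400),interpolation=cv2.INTER_CUBIC),cv2.resize(b,(400,376),interpolation=cv2.INTER_CUBIC)[:,:,:] if 0 else cv2.resize(b,(400,400),interpolation=cv2.INTER_CUBIC)]))
A=r.get_calibration("scene");B=r.get_calibration("side")
for z in (.106,.190): print(z,(proj(B,[.6007,.1856,z])-[180,90])*2.5,(proj(A,[.6007,.1856,z])-[260,190])*[400/170,2.5])
for p in ([.607,.2804,.021],[.597,.0907,.021]): print((proj(B,p)-[180,90])*2.5,(proj(A,p)-[260,190])*[400/170,2.5])
E
```

```text
t: 17.2
eef_pos: [0.6009, 0.1861, 0.1411]
ee_rot: [3.114, 0.415, -0.0]
contact_force: [-0.2, -0.6, -3.0]
width: 0.0472
finger_force: 30.0
t: 17.7
eef_pos: [0.6009, 0.1862, 0.1413]
ee_rot: [-3.114, -0.415, -0.0]
contact_force: [0.3, 0.3, -3.1]
width: 0.0471
finger_force: 30.0
0.106 [179.99417958  62.3529049 ] [208.32454424 178.26316263]
0.19 [180.64694612   4.70556191] [230.05552196 109.96827578]
[176.64933288  77.13527174] [283.81460891 306.38194945]
[184.41464784 159.04965985] [104.06389489 177.84045283]
```

View pics/fin.png

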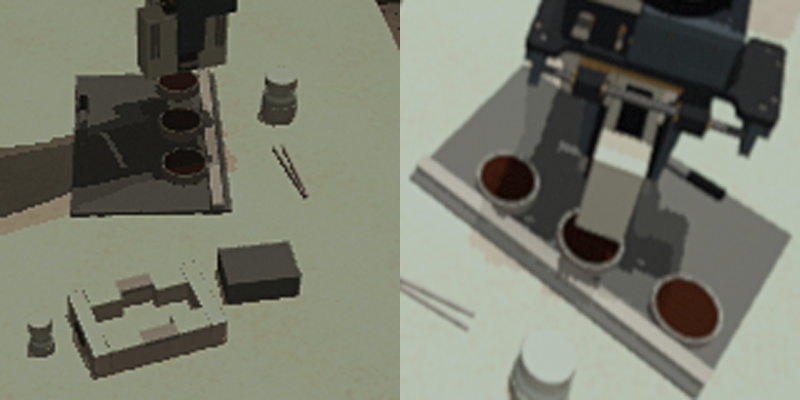

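```bash
python3 -c "
from bench import r
print(r.job_done())"
```

```text
the job is handed in; nothing more can be done
None
```

The job is handed in: both stray dishes are against the rail, each set about 35 mm from the middle dish. The cassette is held pinched, upright and still over the middle dish, with its underside about 100 mm above the board, after 17.7 s of the 64 s allowed.

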